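# Fill the row of small cans on the drinks shelf

## Robot

A 6-joint arm with a two-finger parallel gripper is mounted at the origin on the work surface. World frame = base frame: x ahead of the robot, y to its left, z up, the work surface at z = 0. Lengths are in m, angles in rad, forces in N, time in s.
With the tool pointing down it reaches from about 0.35 to 0.775 m from the base axis. Payload 7.3 kg.
Tool frame: the origin (TCP) lies at the very end of the fingers, on their centre line; the grasp point (between the pads) lies 19 mm behind it; z points along the fingers, y is the direction in which the jaws open and shut (so a half turn about z gives the same grasp; the last joint's range is limited). The gripper opens to 92 mm and grips with 3 to 60 N. Pads are 19 mm wide; open, the fingers measure 130 mm over their backs; the gripper's body (75 mm by 190 mm) begins 47 mm behind the grasp point.
Start: joints at [-1.341, 0.342, 1.524, -0, 1.275, -0.146], TCP at [0.193, -0.488, 0.227] pointing down, gripper open.
Joint ranges: [-2.53, 2.53], [-0.77, 2.02], [0.04, 2.7], [-1, 4.14], [0.28, 2.66], [-3.11, 3.11]. Speed limits (rad/s): [2.57, 2.57, 3.14, 3.14, 3.14, 3.14].

## Interface

Orientations are given as [roll, pitch, yaw] about the fixed x, y, z axes, in that order (R = Rz(yaw) Ry(pitch) Rx(roll)).
In Python, from plant import bot, vision, order gives the robot as it stands.
- The arm moves only by the tool play_rows, never from a script. Its argument "commands" is one flat list of numbers, 7 for each row, row after row: the turn, a rotation vector about the tool's x, y, z in degrees, then the shift along the tool's x, y, z in cm, then the opening in per cent of the stroke, from 0 (shut) to 100 (fully open). In form: [wx, wy, wz, x, y, z, grip, wx, wy, wz, x, y, z, grip, ...]. A call has 1 to 20 rows; each row is the pose to reach, as a shift and turn from the pose commanded when the call began, along the tool's axes at that moment; what a row does not reach only later rows make up. A row lasts 1/12 s, in which the tool goes at most 41.7 mm and 7.16 degrees, less where a joint would pass 70% of its speed; a pose out of reach is approached as far as the arm can. A call with a gripper value outside its range is refused whole. The fingers move at their own pace and stop on an object; the grip force is fixed at half the most. Time passes only in rows, so rows that repeat a pose let the fingers close. It gives the time, the measured TCP pose, the force and the opening at its end, in the units of the state.
- bot.sense(): the state, without advancing time (a new reading comes with each control period).
- vision.capture(name): name is "scene" or "top" or "wrist"; returns a dict with "color" (420x560x3 uint8, red, green, blue), "depth" (420x560 float32, m along the optical axis (not along the pixel's ray), 0 where there is no reading), "mtx" (3x3 intrinsics, pixels), "R" (3x3) and "t" (3): a world point X has camera coordinates R X + t. Camera axes: x right, y down, z forward; pixel columns grow to the right and rows downward; lengths in m; the calibration is good to about 2 mm. A picture is of the moment at which its call begins.
- order.sign_off(): hands the job in, once; it reports no verdict.
The state is a dict: "t": time; "q": joint angles; "qvel": joint speeds; "joint_efforts": joint torques, N m; "position": TCP position; "ee_rot": TCP orientation; "contact_force": force on the tool from outside, world axes, zero at the start; "moment": the same for the moment, N m; "width": finger opening in m.
Only numpy, scipy, OpenCV 4.12 (cv2) and the standard library are available. Lean on these libraries where they do the work, as an engineer would, in place of code of your own. Each camera call takes 0.05 s, during which the arm holds its last target. There are 200 camera calls.

## Task

On the lunch table in the machine hall, a low wooden shelf holds one small drink can. Take the two other small cans of the same size from among the taller cans and sauce bottles and stand one on each side of it, upright, so that the three make one straight, neat row along the middle of the shelf board, touching or with gaps of about a finger's width or less. Set them down on the board rather than dropping them, and leave the first can where it stands.

Things in the scene. Friction and masses are not known exactly. Their poses are not given: they have to be found in the camera images.
- shelf: Fixed low wooden shelf: board 120 mm deep (x), 480 mm long (y), flat top 60 mm above the table; a 12 mm strip along the far (+x) edge stands 6 mm above it. Origin on the table under the board's centre; x points away from the robot (yaw within 10 degrees), y along the board, z up. The row runs along y at x = 0. A jar (58 mm across, 70 mm tall) stands on it near y = +195 mm.
- can_row_center (a point): Small full drink can, an upright cylinder 53 mm in diameter, 88 mm tall, about 0.17 kg, white with bare metal ends, loose on the shelf on the board's middle line (shelf x = 0), within 25 mm of mid-length. The point is its centre, 44 mm above its foot; z is its axis.
- can_a_center (a point): One of two more such cans (53 x 88 mm, 0.12 to 0.24 kg), loose on the table before the shelf, in a rough line with a tall can (53 x 145 mm), a wide can (66 x 115 mm) and a squeeze bottle (66 mm across, 188 mm tall), in any order, 110 mm or more apart. The point is its centre, 44 mm above its foot; z is its axis. Its straight side can be gripped from any side.
- can_b_center (a point): The second of the two small drink cans on the table, alike in every way to the first; either may go on either side. The point is its centre, 44 mm above its foot; z is the can's axis.
There are look-alikes about, which are no part of the job. Leave any red look-alike of the part that bears can_a_center alone. Leave any orange look-alike of the part that bears can_b_center alone.

How it is judged:
At the end, for the whole second after the job is handed in: All three small cans stand still and upright (within 8 degrees) on the board, centres within 18 mm of its middle line; the added two are on opposite sides of the first, centres 53 to 80 mm from its centre (gap at most 27 mm); the first is within 20 mm of its start (x of can_a_center in the frame of shelf between -0.018 and 0.018 m and z of can_a_center in the frame of shelf between 0.096 and 0.112 m and angle between each of can_a_center, can_b_center, can_row_center's own z axis and vertical below 0.15 rad and horizontal distance between can_a_center and can_row_center between 0.048 and 0.08 m and x of can_b_center in the frame of shelf between -0.018 and 0.018 m and z of can_b_center in the frame of shelf between 0.096 and 0.112 m and horizontal distance between can_b_center and can_row_center between 0.048 and 0.08 m and x of can_row_center in the frame of shelf between -0.018 and 0.018 m and z of can_row_center in the frame of shelf between 0.096 and 0.112 m and horizontal distance between can_a_center and can_b_center above 0.098 m and distance of can_row_center from where it was at the start of the episode below 0.02 m and linear speed of each of can_a, can_b, can_row below 0.02 m/s); the robot touches nothing.
It fails at once if a loose small can (can_a) is let go in the air with its foot more than about 25 mm above the shelf board (height (world z) of can_a_center above 0.13 m and contact force between can_a and anything else below 0.02 N).
It fails at once if a loose small can (can_b) is let go in the air with its foot more than about 25 mm above the shelf board (height (world z) of can_b_center above 0.13 m and contact force between can_b and anything else below 0.02 N).
It also fails if it takes over 64 s, if anything falls off the work surface, if the arm or the gripper's body presses on something with over 40 N, if the wrist force passes 120 N, or if a joint passes its speed limit or range.

## Working session

There is one attempt and no reset: what is moved stays moved. The work goes in short steps, Python scripts to look and compute and a tool call to move; the robot and the scene stay as the last step left them, time stands still between calls to the robot, and variables do not carry over. Pictures are saved under pics/ and viewed, about 8 in all and at most 12, crops included, and the job is handed in when it is done.

Besides the shell and the picture viewer there is one more tool, called after "Call:" by a JSON object that holds its "op" and its "data". play_rows: Moves the arm, as the interface text tells. Its arguments: {"type":"object","properties":{"commands":{"type":"array"}},"required":["commands"]}

```bash
mkdir -p pics; python3 - <<'E'
from plant import bot, vision
import cv2, numpy as np
s=bot.sense(); print({k:np.round(v,3).tolist() for k,v in s.items()})
for n in ("scene","top"):
    c=vision.capture(n); np.savez(f"{n}.npz",**{k:c[k] for k in("color","depth","mtx","R","t")})
    cv2.imwrite(f"pics/{n}0.png",c["color"][:,:,::-1]); print(n,c["mtx"].round(1).tolist(),(-c["R"].T@c["t"]).round(3))
E
```

```text
{'t': 0.0, 'q': [-1.341, 0.343, 1.525, -0.0, 1.275, -0.146], 'qvel': [-0.001, 0.001, -0.001, -0.0, 0.001, -0.001], 'joint_efforts': [-0.002, -43.125, -24.422, 0.072, 0.056, -0.0], 'position': [0.193, -0.488, 0.226], 'ee_rot': [-3.14, -0.0, 0.376], 'contact_force': [0.35, 0.606, -0.358], 'moment': [-0.013, 0.02, 0.021], 'width': 0.092}
scene [[400.1, 0.0, 277.3], [0.0, 400.1, 213.0], [0.0, 0.0, 1.0]] [ 1.156 -0.212  0.976]
top [[504.4, 0.0, 270.8], [0.0, 504.4, 211.3], [0.0, 0.0, 1.0]] [0.368 0.019 1.473]
```

View pics/scene0.png

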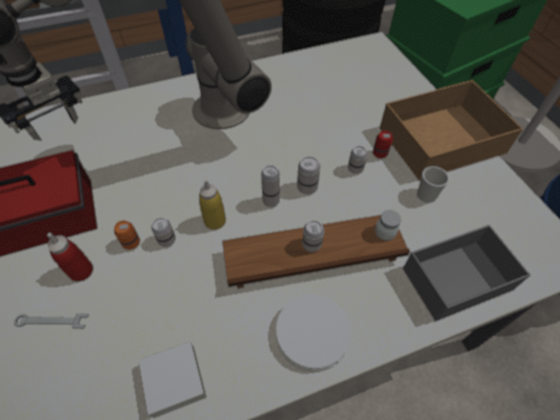

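View pics/top0.png

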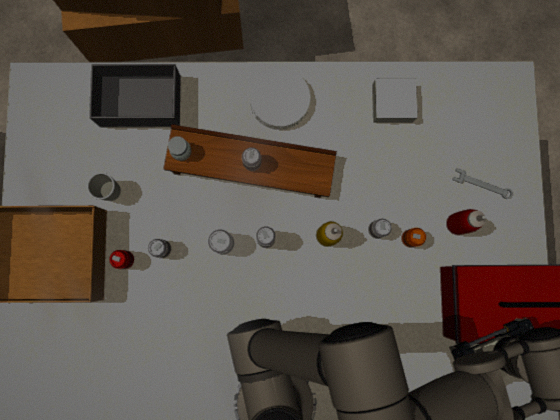

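The scene view shows the shelf can at (314,235) and the jar at (389,225). In the top view they are at (252,157) and (179,148).

Candidates for the small cans, by top-view pixel:
- **White (159,248):** beside the red look-alike at (121,259).
- **White (380,228):** beside the orange look-alike at (414,237).
- **White (265,236) and (221,241):** these look like the tall and wide cans.

The first two fit the description. I'll check height and diameter by depth and look at a crop.

```bash
cat > h.py <<'E'
import numpy as np, cv2
def cloud(c):
    h,w=c["depth"].shape; u,v=np.meshgrid(np.arange(w),np.arange(h)); d=c["depth"]
    K=c["mtx"]; P=np.stack([(u-K[0,2])/K[0,0]*d,(v-K[1,2])/K[1,1]*d,d],-1)
    W=(P-c["t"])@c["R"]; W[d==0]=np.nan; return W
def cantop(W,xy,r=0.05):
    m=np.hypot(W[...,0]-xy[0],W[...,1]-xy[1])<r
    z=W[...,2][m]; return m,z
E
python3 - <<'E'
from h import *
c=dict(np.load("top.npz")); W=cloud(c); col=c["color"]
hsv=cv2.cvtColor(col,cv2.COLOR_RGB2HSV)
for n,(u,v) in dict(row=(252,157),a=(159,248),b=(380,228),tall=(265,236),wide=(221,241),bottle=(330,233),red=(121,259),orange=(414,237),jar=(179,148)).items():
    p=W[v-20:v+21,u-20:u+21].reshape(-1,3); p=p[np.isfinite(p[:,0])]
    zt=np.percentile(W[v-3:v+4,u-3:u+4,2],50); q=p[abs(p[:,2]-zt)<.012]
    (x,y),r=cv2.minEnclosingCircle((q[:,:2]*1000).astype(np.float32))
    print(n,"top z %.3f"%zt,"centre",round(x),round(y),"diam",round(2*r),"mean",(q[:,:2].mean(0)*1000).round(), len(q))
m=(abs(W[...,2]-.06)<.012)&(hsv[...,1]>90)&(hsv[...,0]<20)
m[:120]=0;m[205:]=0;m[:,:150]=0;m[:,345:]=0
q=W[m]; print(np.median(q[:,2]))
m2=m.astype(np.uint8); cs,_=cv2.findContours(m2,0,2); k=max(cs,key=cv2.contourArea); 
# cast edge pixels to board plane z=.06
px=k.reshape(-1,2).astype(float); K=c["mtx"]; ray=np.c_[(px-[K[0,2],K[1,2]])/[K[0,0],K[1,1]],np.ones(len(px))]@c["R"]; o=-c["R"].T@c["t"]
X=o+ray*((.06-o[2])/ray[:,2:]); print("rect",cv2.minAreaRect((X[:,:2]*1000).astype(np.float32)))
cr=np.hstack([cv2.resize(col[v-40:v+40,u-40:u+40],(390,390),interpolation=cv2.INTER_CUBIC) for u,v in((140,250),(395,232))])
cv2.imwrite("pics/crop.png",cr[...,::-1])
E
```

```text
row top z 0.144 centre 676 64 diam 53 mean [674.  64.] 281
a top z 0.085 centre 434 325 diam 52 mean [434. 324.] 270
b top z nan centre 0 0 diam 0 mean [nan nan] 0
tall top z nan centre 0 0 diam 0 mean [nan nan] 0
wide top z 0.113 centre 451 150 diam 66 mean [450. 150.] 437
bottle top z 0.155 centre 472 -153 diam 44 mean [ 471. -151.] 193
red top z nan centre 0 0 diam 0 mean [nan nan] 0
orange top z 0.086 centre 461 -393 diam 53 mean [ 461. -391.] 269
jar top z 0.131 centre 710 266 diam 53 mean [709. 265.] 288
0.06080240141411376
rect ((683.3064575195312, 70.2642822265625), (479.351806640625, 135.09588623046875), 80.32017517089844)<stdin>:8: RuntimeWarning: Mean of empty slice.
  ret = um.true_divide(
```

View pics/crop.png

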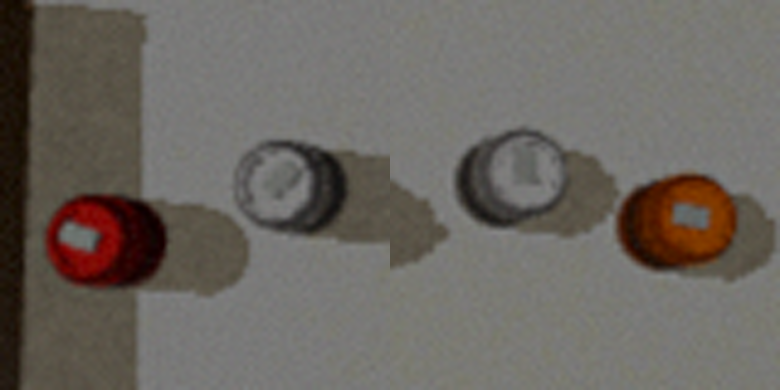

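The crop confirms two small white cans, with the red and orange look-alikes beside them. Next I'll get can b's position from depth, ignoring missing readings, and refine the shelf yaw.

```bash
cat >> h.py <<'E'
def locate(W,xy,z,r=.045,tol=.01):
    q=W.reshape(-1,3); q=q[np.isfinite(q[:,0])]; q=q[(np.hypot(*(q[:,:2]-xy).T)<r)&(abs(q[:,2]-z)<tol)]
    if len(q)<20: return None
    (x,y),R=cv2.minEnclosingCircle((q[:,:2]*1000).astype(np.float32))
    return round(x),round(y),round(2*R),(q[:,:2].mean(0)*1000).round(),len(q)
E
python3 - <<'E'
from h import *
for n in("top","scene"):
    c=dict(np.load(n+".npz")); W=cloud(c)
    for k,xy,z in(("row",(.676,.064),.146),("a",(.434,.325),.086),("b",(.48,-.3),.086),("tall",(.46,.03),.145),("bot",(.472,-.153),.155)):
        print(n,k,locate(W,xy,z))
    q=W.reshape(-1,3); q=q[np.isfinite(q[:,0])]
    # board surface: depth points at board height
    q=q[(abs(q[:,2]-.061)<.004)&(abs(q[:,0]-.68)<.12)&(abs(q[:,1]-.07)<.27)]
    print(n,"board",cv2.minAreaRect((q[:,:2]*1000).astype(np.float32)))
E
```

```text
top row (676, 64, 51, array([675.,  64.]), 260)
top a (434, 325, 51, array([434., 324.]), 258)
top b (486, -297, 51, array([ 487., -296.]), 247)
top tall (462, 26, 50, array([462.,  26.]), 255)
top bot (472, -153, 44, array([ 472., -152.]), 188)
top board ((692.4842529296875, 88.64715576171875), (518.9808349609375, 145.5699005126953), 80.35999298095703)
scene row (680, 60, 51, array([681.,  59.]), 279)
scene a (439, 321, 51, array([440., 320.]), 175)
scene b (492, -301, 50, array([ 494., -300.]), 247)
scene tall (468, 23, 48, array([467.,  22.]), 202)
scene bot (473, -156, 46, array([ 480., -156.]), 163)
scene board ((685.3001098632812, 66.78492736816406), (479.4727478027344, 134.4477081298828), 80.23916625976562)
```

Call:
{"op": "play_rows", "data": {"commands": [0,0,-58.8,34.5,-6.7,0,100,0,0,-58.8,34.5,-6.7,0,100,0,0,-58.8,34.5,-6.7,0,100,0,0,-58.8,34.5,-6.7,0,100,0,0,-58.8,34.5,-6.7,0,100,0,0,-58.8,34.5,-6.7,0,100,0,0,-58.8,34.5,-6.7,0,100,0,0,-58.8,34.5,-6.7,0,100,0,0,-58.8,34.5,-6.7,0,100,0,0,-58.8,34.5,-6.7,0,100,0,0,-58.8,34.5,-6.7,0,100,0,0,-58.8,34.5,-6.7,0,100,0,0,-58.8,34.5,-6.7,0,100,0,0,-58.8,34.5,-6.7,0,100]}}

```text
t: 1.27
position: [0.488, -0.3004, 0.2268]
ee_rot: [-3.141, 0.0, 1.4]
contact_force: [1.0, 0.1, -0.1]
width: 0.0915
```

```bash
python3 - <<'E'
from h import *
from plant import bot,vision
s=bot.sense(); print(s["position"],s["ee_rot"],s["q"])
c=vision.capture("wrist"); W=cloud(c); cv2.imwrite("pics/w1.png",c["color"][...,::-1])
print(locate(W,(.489,-.299),.086), -c["R"].T@c["t"])
E
```

```text
[ 0.48804163 -0.30036215  0.22678616] [-3.14137888e+00  1.83878722e-04  1.39979578e+00] [-6.85265916e-01  4.30659290e-01  1.38745279e+00 -2.73565389e-04
  1.32357625e+00 -5.14198398e-01]
(488, -300, 51, array([ 489., -298.]), 2562) [ 0.50134434 -0.22210441  0.38525074]
```

View pics/w1.png

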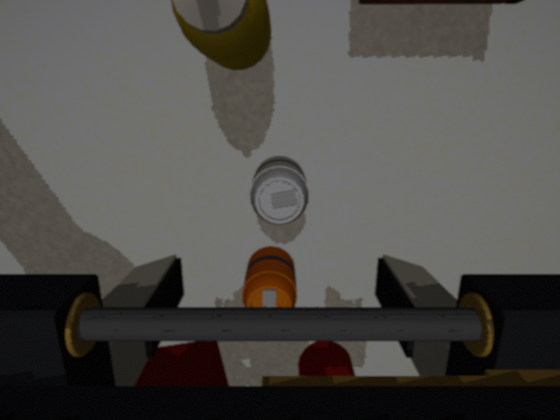

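The wrist view shows the white can centred between the fingers at (279,195), with the orange one outside them at (270,280). The depth fit puts the can at (488,-300) mm, which is the TCP position. I'll descend and grip.

Call:
{"op": "play_rows", "data": {"commands": [0,0,0,0,0,4,100,0,0,0,0,0,8,100,0,0,0,0,0,12,100,0,0,0,0,0,15,100,0,0,0,0,0,17.5,100,0,0,0,0,0,18.7,100,0,0,0,0,0,18.7,100,0,0,0,0,0,18.7,0,0,0,0,0,0,18.7,0,0,0,0,0,0,18.7,0,0,0,0,0,0,18.7,0,0,0,0,0,0,18.7,0,0,0,0,0,0,18.7,0,0,0,0,0,0,18.7,0,0,0,0,0,0,18.7,0,0,0,0,0,0,18.7,0,0,0,0,0,0,18.7,0,0,0,0,0,0,18.7,0]}}

```text
t: 2.82
position: [0.4892, -0.2995, 0.0403]
ee_rot: [3.141, 0.0, 1.402]
contact_force: [-1.8, 1.3, 5.8]
width: 0.0526
```

Call:
{"op": "play_rows", "data": {"commands": [0,0,0,0,0,-2,0,0,0,0,0,0,-5,0,0,0,0,0,0,-9,0,0,0,0,0,2,-13,0,0,0,0,0,5,-16,0,0,0,0,0,8.5,-17,0,0,0,0,2,11,-17,0,0,0,0,5,12.5,-17,0,0,0,0,8.5,12.5,-17,0,0,0,0,12,12.5,-17,0,0,0,0,15.5,12.5,-17,0,0,0,0,19,12.5,-17,0,0,0,0,22.5,12.5,-17,0,0,0,0,26,12.5,-17,0,0,0,0,29,12.5,-17,0,0,0,0,31,12.5,-17,0,0,0,0,32,12.5,-17,0,0,0,0,32.4,12.5,-17,0,0,0,0,32.4,12.5,-17,0,0,0,0,32.4,12.5,-17,0]}}

```text
t: 4.48
position: [0.6666, -0.0023, 0.2094]
ee_rot: [-3.141, 0.001, 1.401]
contact_force: [0.7, 1.5, -2.0]
width: 0.0525
```

```bash
cat > look.py <<'E'
from h import *
from plant import bot,vision
import sys
s=bot.sense(); print(s["position"],s["ee_rot"],s["width"],s["contact_force"])
for n in("wrist","top","scene"):
    c=vision.capture(n); W=cloud(c); cv2.imwrite(f"pics/{sys.argv[1]}_{n}.png",c["color"][...,::-1])
    for xy in((.678,.062),(.667,-.002),(.689,.126),(.437,.323)):
        print(n,xy,[locate(W,xy,z,.033,.012) for z in((.147,) if xy[0]>.6 else (.087,))])
E
python3 look.py p1
```

```text
[ 0.66657419 -0.00230617  0.20935966] [-3.14117262e+00  7.19430147e-04  1.40114105e+00] 0.05250764084489425 [ 0.66267445  1.51369616 -1.97376693]
wrist (0.678, 0.062) [(677, 62, 51, array([677.,  63.]), 5441)]
wrist (0.667, -0.002) [None]
wrist (0.689, 0.126) [None]
wrist (0.437, 0.323) [None]
top (0.678, 0.062) [(675, 60, 51, array([673.,  55.]), 101)]
top (0.667, -0.002) [None]
top (0.689, 0.126) [None]
top (0.437, 0.323) [(434, 325, 52, array([434., 324.]), 264)]
scene (0.678, 0.062) [(680, 61, 50, array([689.,  61.]), 179)]
scene (0.667, -0.002) [None]
scene (0.689, 0.126) [None]
scene (0.437, 0.323) [(438, 322, 50, array([440., 320.]), 177)]
```

View pics/p1_wrist.png

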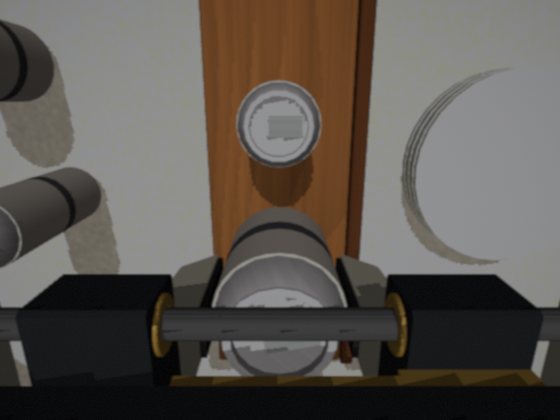

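The wrist view shows the row can at (278,124), in line with the held can at (280,300). The board edges run parallel to the tool, so I'll lower the can.

Call:
{"op": "play_rows", "data": {"commands": [0,0,0,0,0,3,0,0,0,0,0,0,6,0,0,0,0,0,0,8.5,0,0,0,0,0,0,10,0,0,0,0,0,0,10.5,0,0,0,0,0,0,10.7,0,0,0,0,0,0,10.8,0,0,0,0,0,0,10.8,0,0,0,0,0,0,10.8,0]}}

```text
t: 5.38
position: [0.6675, -0.0013, 0.1033]
ee_rot: [3.139, -0.0, 1.402]
contact_force: [0.2, 0.7, -1.5]
width: 0.0523
```

Call:
{"op": "play_rows", "data": {"commands": [0,0,0,0,0,0.1,0,0,0,0,0,0,0.2,0,0,0,0,0,0,0.3,0,0,0,0,0,0,0.3,0,0,0,0,0,0,0.3,0]}}

```text
t: 5.8
position: [0.6671, -0.001, 0.1003]
ee_rot: [3.14, 0.0, 1.402]
contact_force: [-2.1, 0.2, 4.5]
width: 0.0529
```

Contact is felt: 4.5 N up at the expected height. I'll release and rise.

Call:
{"op": "play_rows", "data": {"commands": [0,0,0,0,0,0,30,0,0,0,0,0,0,60,0,0,0,0,0,0,100,0,0,0,0,0,0,100,0,0,0,0,0,0,100,0,0,0,0,0,0,100,0,0,0,0,0,0,100,0,0,0,0,0,0,100,0,0,0,0,0,-2,100,0,0,0,0,0,-5,100,0,0,0,0,0,-9,100,0,0,0,0,0,-12,100,0,0,0,0,0,-13,100,0,0,0,0,0,-13,100]}}

```text
t: 6.97
position: [0.6681, -0.0011, 0.2325]
ee_rot: [3.135, -0.0, 1.402]
contact_force: [0.8, 0.9, -0.8]
width: 0.0919
```

```bash
python3 look.py p2
```

```text
[ 0.66809456 -0.00113231  0.23250369] [ 3.13461040e+00 -3.28563851e-04  1.40211192e+00] 0.09189163192451355 [ 0.79536833  0.85599122 -0.75135185]
wrist (0.678, 0.062) [(677, 62, 51, array([677.,  63.]), 4497)]
wrist (0.667, -0.002) [(667, -2, 51, array([667.,   1.]), 3622)]
wrist (0.689, 0.126) [None]
wrist (0.437, 0.323) [None]
top (0.678, 0.062) [(676, 62, 49, array([674.,  56.]), 121)]
top (0.667, -0.002) [None]
top (0.689, 0.126) [None]
top (0.437, 0.323) [(434, 325, 52, array([434., 324.]), 270)]
scene (0.678, 0.062) [(680, 59, 51, array([685.,  58.]), 242)]
scene (0.667, -0.002) [(669, -3, 50, array([677.,  -7.]), 211)]
scene (0.689, 0.126) [None]
scene (0.437, 0.323) [(438, 322, 52, array([440., 320.]), 177)]
```

Can b stands 65 mm from the row can. Going to can a.

Call:
{"op": "play_rows", "data": {"commands": [0,0,0,2,-2,0,100,0,0,0,4.5,-4.5,0,100,0,0,0,7,-7,0,100,0,0,0,9.5,-9.5,0,100,0,0,0,12,-12,0,100,0,0,0,14.5,-14.5,0,100,0,0,0,17,-17,0,100,0,0,0,19.5,-19.5,0,100,0,0,0,22,-22,0,100,0,0,0,24.5,-24.5,0,100,0,0,0,26.5,-26.5,0,100,0,0,0,28.1,-28.2,0,100,0,0,0,28.1,-28.2,0,100,0,0,0,28.1,-28.2,0,100,0,0,0,28.1,-28.2,0,100,0,0,0,28.1,-28.2,0,100]}}

```text
t: 8.45
position: [0.4363, 0.3224, 0.2277]
ee_rot: [-3.141, 0.001, 1.401]
contact_force: [0.7, -0.1, 0.1]
width: 0.0919
```

```bash
python3 look.py p3
```

```text
[0.43625841 0.32237985 0.22774419] [-3.14053502e+00  1.32905849e-03  1.40086916e+00] 0.0919320825505889 [ 0.67806199 -0.07776663  0.13987631]
wrist (0.678, 0.062) [None]
wrist (0.667, -0.002) [None]
wrist (0.689, 0.126) [None]
wrist (0.437, 0.323) [(435, 324, 51, array([436., 326.]), 2586)]
top (0.678, 0.062) [(677, 64, 51, array([675.,  64.]), 260)]
top (0.667, -0.002) [(666, 0, 52, array([665.,   0.]), 273)]
top (0.689, 0.126) [None]
top (0.437, 0.323) [(434, 325, 52, array([434., 324.]), 267)]
scene (0.678, 0.062) [(680, 60, 51, array([682.,  59.]), 293)]
scene (0.667, -0.002) [(669, -3, 51, array([672.,  -4.]), 294)]
scene (0.689, 0.126) [None]
scene (0.437, 0.323) [(439, 322, 51, array([440., 320.]), 174)]
```

View pics/p3_wrist.png

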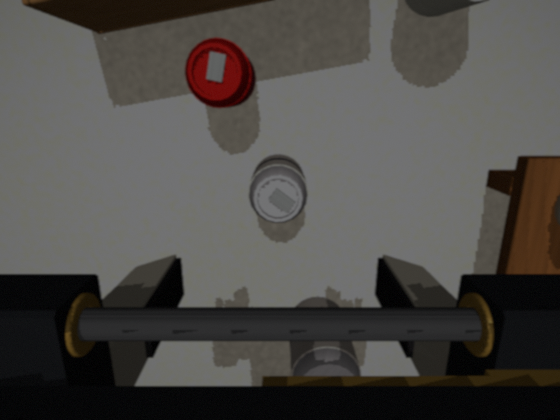

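The white can is centred at (278,195), and the red look-alike is clear at (220,72). I'll descend 18.7 cm and grip.

Call:
{"op": "play_rows", "data": {"commands": [0,0,0,0.1,0,4,100,0,0,0,0.1,0,8,100,0,0,0,0.1,0,12,100,0,0,0,0.1,0,15,100,0,0,0,0.1,0,17.5,100,0,0,0,0.1,0,18.7,100,0,0,0,0.1,0,18.7,100,0,0,0,0.1,0,18.7,0,0,0,0,0.1,0,18.7,0,0,0,0,0.1,0,18.7,0,0,0,0,0.1,0,18.7,0,0,0,0,0.1,0,18.7,0,0,0,0,0.1,0,18.7,0,0,0,0,0.1,0,18.7,0,0,0,0,0.1,0,18.7,0,0,0,0,0.1,0,18.7,0,0,0,0,0.1,0,18.7,0,0,0,0,0.1,0,18.7,0]}}

```text
t: 10.1
position: [0.4361, 0.3244, 0.0422]
ee_rot: [3.141, -0.0, 1.402]
contact_force: [-2.9, -1.1, 6.2]
width: 0.0526
```

Call:
{"op": "play_rows", "data": {"commands": [0,0,0,0,0,-2,0,0,0,0,0,0,-5,0,0,0,0,0,0,-9,0,0,0,0,0,1,-13,0,0,0,0,0,3,-16,0,0,0,0,0,6,-17,0,0,0,0,-1,9,-17,0,0,0,0,-3,12,-17,0,0,0,0,-5,15,-17,0,0,0,0,-7,18,-17,0,0,0,0,-9,21,-17,0,0,0,0,-11,23.5,-17,0,0,0,0,-13,25.5,-17,0,0,0,0,-14.2,27,-17,0,0,0,0,-15,27.8,-17,0,0,0,0,-15.2,28.2,-17,0,0,0,0,-15.2,28.2,-17,0,0,0,0,-15.2,28.2,-17,0,0,0,0,-15.2,28.2,-17,0]}}

```text
t: 11.68
position: [0.6878, 0.1287, 0.2118]
ee_rot: [-3.141, -0.0, 1.404]
contact_force: [-0.4, 0.1, -1.8]
width: 0.0525
```

```bash
python3 look.py p4
```

```text
[0.68778858 0.12865112 0.21177785] [-3.14114897e+00 -2.66496669e-04  1.40369795e+00] 0.05249908006165376 [-0.4126085   0.09229825 -1.84509019]
wrist (0.678, 0.062) [None]
wrist (0.667, -0.002) [None]
wrist (0.689, 0.126) [None]
wrist (0.437, 0.323) [None]
top (0.678, 0.062) [(675, 63, 52, array([674.,  60.]), 223)]
top (0.667, -0.002) [(665, 0, 52, array([664.,   0.]), 266)]
top (0.689, 0.126) [None]
top (0.437, 0.323) [None]
scene (0.678, 0.062) [(680, 59, 51, array([682.,  59.]), 290)]
scene (0.667, -0.002) [(670, -4, 51, array([672.,  -4.]), 293)]
scene (0.689, 0.126) [None]
scene (0.437, 0.323) [None]
```

View pics/p4_scene.png

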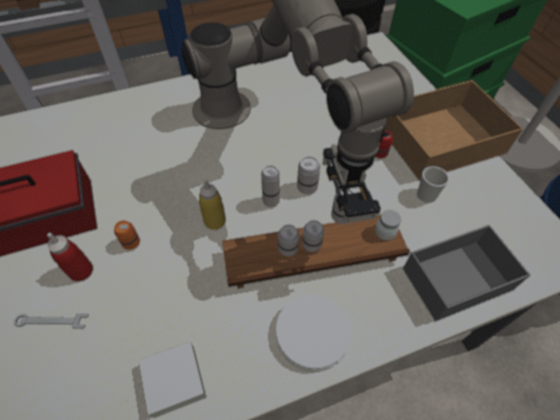

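The scene view shows cans b and row standing at (288,240) and (314,235). The arm holds can a over the free side at (350,205). Lowering.

Call:
{"op": "play_rows", "data": {"commands": [0,0,0,-0.2,0,3,0,0,0,0,-0.2,0,6,0,0,0,0,-0.2,0,8.5,0,0,0,0,-0.2,0,10,0,0,0,0,-0.2,0,10.5,0,0,0,0,-0.2,0,10.7,0,0,0,0,-0.2,0,10.8,0,0,0,0,-0.2,0,10.9,0,0,0,0,-0.2,0,11,0,0,0,0,-0.2,0,11,0,0,0,0,-0.2,0,11,0]}}

```text
t: 12.75
position: [0.6885, 0.1252, 0.1025]
ee_rot: [3.14, -0.0, 1.402]
contact_force: [0.2, 0.3, -3.0]
width: 0.0527
```

Call:
{"op": "play_rows", "data": {"commands": [0,0,0,0,0,0.1,0,0,0,0,0,0,0.2,0,0,0,0,0,0,0.2,0,0,0,0,0,0,0.2,0]}}

```text
t: 13.08
position: [0.6886, 0.1252, 0.1022]
ee_rot: [3.139, -0.0, 1.402]
contact_force: [-3.6, 0.7, 8.2]
width: 0.0525
```

Contact again, at 8 N. I'll release, rise and back off toward the robot.

Call:
{"op": "play_rows", "data": {"commands": [0,0,0,0,0,0,30,0,0,0,0,0,0,60,0,0,0,0,0,0,100,0,0,0,0,0,0,100,0,0,0,0,0,0,100,0,0,0,0,0,0,100,0,0,0,0,0,0,100,0,0,0,0,0,0,100,0,0,0,0,0,-2,100,0,0,0,0,0,-5,100,0,0,0,0,0,-9,100,0,0,0,0,0,-13,100,0,0,0,0,-2,-15,100,0,0,0,0,-6,-15,100,0,0,0,0,-10,-15,100,0,0,0,0,-14,-15,100,0,0,0,0,-16,-15,100,0,0,0,0,-16,-15,100,0,0,0,0,-16,-15,100]}}

```text
t: 14.67
position: [0.5302, 0.1523, 0.2507]
ee_rot: [3.14, -0.0, 1.403]
contact_force: [0.7, 0.4, 0.8]
width: 0.0919
```

```bash
python3 look.py p5
```

```text
[0.53023915 0.1523343  0.25065811] [ 3.13975160e+00 -3.59079752e-04  1.40290788e+00] 0.09186168690995876 [0.68266615 0.37475785 0.81844141]
wrist (0.678, 0.062) [(676, 69, 49, array([671.,  78.]), 1124)]
wrist (0.667, -0.002) [None]
wrist (0.689, 0.126) [(688, 125, 51, array([685., 127.]), 3455)]
wrist (0.437, 0.323) [None]
top (0.678, 0.062) [(676, 65, 52, array([675.,  64.]), 265)]
top (0.667, -0.002) [(666, 1, 51, array([665.,   0.]), 266)]
top (0.689, 0.126) [(688, 126, 51, array([689., 123.]), 220)]
top (0.437, 0.323) [None]
scene (0.678, 0.062) [(680, 60, 51, array([682.,  59.]), 291)]
scene (0.667, -0.002) [(669, -4, 51, array([672.,  -4.]), 291)]
scene (0.689, 0.126) [(691, 122, 51, array([693., 121.]), 283)]
scene (0.437, 0.323) [None]
```

View pics/p5_scene.png

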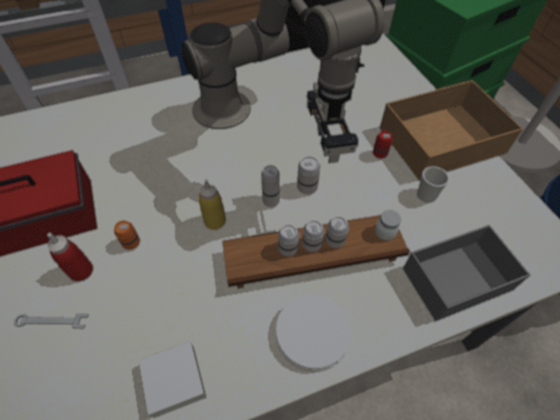

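The three cans stand upright in a row at (288,240), (314,235) and (338,232), and the robot is clear.

```bash
python3 -c "
from plant import order
print(order.sign_off())"
```

```text
the job is handed in; nothing more can be done
None
```

The job is handed in: both small white cans from the table now stand on the shelf, one on each side of the first can. I lowered each one until the wrist force showed it touching the board (4.5 N and 8 N) before letting go. It took about 15 s of the 64 s allowed.

- **Spacing:** in the last scene view the centres are about 65 mm and 63 mm from the middle can, so the gaps are 10–12 mm. The three cans are in line to within about 1 mm along the shelf.
- **First can:** its position changed by no more than about 1 mm in the top and scene views between start and end.
- **Clearance:** the arm ended well clear of the cans, and I left the red and orange look-alikes alone.
- **Disagreements:** the top and scene cameras differ by a steady 3–5 mm in absolute position, but they agree on the spacing to about 2 mm. The last wrist view placed the middle can about 7 mm off, because it saw only part of it.
- **Not checked directly:** I took the board's middle line from the first can, which the task says stands on it. My direct fits of the board outline were 135–145 mm deep instead of 120 mm, so I used them only for its angle.

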